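# Open the push-to-open curing unit and take out the cast

## Robot

A 6-joint arm with a two-finger parallel gripper is mounted at the origin on a cart in front of the work surface, level with it; the furniture and walls round the work are solid. World frame = base frame: x ahead of the robot, y to its left, z up, the work surface at z = 0. Lengths are in mm, angles in rad, forces in N, time in s.
With the tool pointing down it reaches from about 350 to 850 mm from the base axis. Payload 8.1 kg.
Tool frame: the origin (TCP) lies at the very end of the fingers, on their centre line; the grasp point (between the pads) lies 19 mm behind it; z points along the fingers, y is the line along which they close (so a half turn about z gives the same grasp; the last joint's range is limited). The gripper opens to 93 mm and grips with 3 to 60 N. Pads are 15 mm wide; open, the fingers measure 128 mm over their backs; the gripper's body (75 mm by 188 mm) begins 65 mm behind the grasp point.
Start: joints at [-1.293, 0.13, 1.488, -0, 1.523, -0.085], TCP at [212.956, -560.941, 218.635] pointing down, gripper open.
Joint ranges: [-2.96, 2.96], [-0.89, 2.26], [0.02, 2.5], [-1.34, 4.48], [0, 2.73], [-2.66, 2.66]. Speed limits (rad/s): [2.39, 2.39, 2.79, 3.14, 3.14, 3.14].

## Interface

Orientations are given as a unit quaternion [x, y, z, w].
In Python, from workcell import readout, camera, get_calibration, ctrl gives the robot as it stands. The module is installed in compiled form; this text tells all that it offers.
- The arm moves only by the shell command python3 -m creep 'ROWS' [FORCE]. ROWS is a JSON object of lists of equal length, an entry for each row: "slide": the shift along the tool's x, y, z in units of 50 mm (1.0 is 50 mm), a list of three; "twist": the turn, a rotation vector about the tool's x, y, z in degrees, a list of three; "jaw": the opening, from 0 (shut) to 1 (fully open). A call has 1 to 20 rows; each row shifts and turns the commanded pose from where the row before left it, along the tool's axes as they then stand; what a row does not reach is not made up. A row lasts 1/8 s, in which the tool goes at most 62.5 mm and 10.7 degrees, less where a joint would pass 70% of its speed; a pose out of reach is approached as far as the arm can. A call is refused whole if a number of a shift passes 1 or a number of a turn 10.7, either way. A call with a gripper value outside its range is refused whole. The fingers move at their own pace and stop on an object; FORCE is the grip in N (left out, the last holds). Time passes only in rows, so rows that do not move let the fingers close. It gives the time, the measured TCP pose, the force, the opening and the grip force at its end, in the units of the state.
- readout.get_obs(): the state, without advancing time (a new reading comes with each control period).
- camera(name): name is "side" or "top"; returns the picture (480x640x3 uint8, red, green, blue); there is no depth.
- get_calibration(name): a dict with "vertical_fov" (degrees; the focal length in pixels is half the picture's height over the tangent of half this angle, whatever the lens; pixels are square), "cx", "cy" (the principal point, pixels), "xyz" and "rotation" of the camera in the world. Camera axes: x right, y up, looking along -z (the intrinsics and any distortion apply to the point x, -y, -z); pixel columns grow to the right and rows downward; lengths in mm; the calibration is good to about 2 mm. A picture is of the moment at which its call begins. get_calibration takes no time and is no camera call.
- ctrl.close_job(): hands the job in; it is judged then, once.
The state is a dict: "time": time; "joints": joint angles; "joint_vel": joint speeds; "joint_torque": joint torques, N m; "position": TCP position; "ee_rot": TCP orientation; "wrist_force": force on the tool from outside, world axes, zero at the start; "wrist_torque": the same for the moment, N m; "gripper_width": finger opening in mm; "finger_force": force on a finger pad.
Only numpy, scipy, OpenCV 4.12 (cv2) and the standard library are available. Lean on these libraries where they do the work, as an engineer would, in place of code of your own. Each camera call takes 0.05 s, during which the arm holds its last target. There are 200 camera calls.

## Task

The curing run is over. The white curing unit's door has no handle: press it in at the grey ring near its right edge until the catch lets go and the door springs ajar, then reach behind that edge and swing the door wide open. Take the plaster cast out of the chamber and set it gently, teeth up, on the free part of the grey tray's floor, without shifting what already lies there; leave the unit's door standing wide open so that it can cool.

Things in the scene. Friction and masses are not known exactly. Their poses are not given: they have to be found in the camera images.
- curing_unit: White bench-top curing unit, fixed, 220 (x) x 320 (y) x 268 mm high. Origin: centre of its underside; x points from its front inwards, y to its left, z up. Front plane x = -0.110. Chamber, open only to the front: y -0.100 to +0.130, z 0.035 to 0.250 (ceiling), back wall x = +0.079; standing surface (steel plate) z = 0.038. Right of it a control column, y -0.100 to -0.160.
- door (a joint): Hinge of the door (no handle), rad, vertical axis at its left edge: 0 to 0.01 shut on its catch, negative pressed in (stop -0.037), 1.57 square to the front, end 1.95; reading noisy by about 0.01. Pressing to the stop, about 9 mm at the ring, 8 to 15 N, and letting go frees the catch: a spring throws the door ajar, 0.15 to 0.35. Then it turns lightly and stays put. Shut, it cannot be pulled.
- door_hinge (a point): Point on the door's hinge axis, 235 mm above the worktop; in the unit's frame at x = -0.129, y = +0.138.
- door_press (a point): Centre of the grey ring on the door's outer face, where to press: 240 mm from the hinge axis, 26 mm from the free right edge, z = 0.235; shut, at x = -0.137, y = -0.102 in the unit. Turns with the door: shut, x points into the unit, y to the hinge. Door: 16 mm slab, z 0.030 to 0.266, 11 mm before the front plane. Tongue and plunger stick out behind its edge below z = 0.12: reach in above.
- door_edge_top (a point): Top corner of the door's free edge, mid-thickness: 266 mm from the hinge axis, z = 0.266. Its axes turn with the door as those of door_press. Behind it nothing hinders a finger from above when the door is ajar.
- cast: Cream plaster dental cast, teeth up, 0.13 to 0.21 kg, standing in the chamber, origin 44 to 60 mm behind the front plane. Origin: centre of its underside; z up. Grip its block base, 17 mm high, x -0.030 to +0.033 (63 mm), y -0.034 to +0.034; teeth rise to 30 mm. At first its x axis lies within 0.22 rad of the unit's +y, so fingers closing across the unit take the 63 mm.
- tray: Grey instrument tray, fixed, 322 (x) x 364 (y) x 14 mm. Origin: centre of its underside. Floor 2 mm thick, flat for x within 0.14 and y within 0.16 of the origin; rim 12 mm high. The near left part, x -0.13 to +0.03, y -0.03 to +0.15, is empty; the rest carries a second cast and two bur blocks.
- other_cast: The opposing plaster cast, 66 x 68 x 30 mm, loose on the far part of the tray; stays there. Origin: centre of its underside.
- bur_block_cream: Cream bur block, 156 mm (along the tray's x) x 72 x 36 mm, loose on the right part of the tray; stays there. Origin: centre of its underside.
- bur_block_yellow: Yellow bur block, 56 x 56 x 26 mm, loose in the tray's far right corner; stays there. Origin: centre of its underside.

How it is judged (in metres and radians):
On the way, in this order (a step that is already met when the one before it is completed fails the run):
1. the door has sprung ajar from its catch and nothing of the robot touches it (value of joint door above 0.1 rad and contact force between each of the arm, the fingers and door below 0.3 N), for 0.1 s.
2. the door stands wide open, 70 degrees or more (value of joint door above 1.22 rad), for 0.1 s.
3. the cast has been lifted out of the chamber, in front of the unit's front plane (x of cast in the frame of curing_unit below -0.15 m).
At the end, for the whole second after the job is handed in: The door stands open by 70 degrees or more (1.22 rad) and still; the cast stands flat (within 0.1 rad), teeth up, at rest on the tray's floor, its centre within 125 mm (x) and 145 mm (y) of the tray's centre (value of joint door above 1.22 rad and x of cast in the frame of tray between -0.125 and 0.125 m and y of cast in the frame of tray between -0.145 and 0.145 m and z of cast in the frame of tray between -0.002 and 0.006 m and angle between cast's own z axis and vertical below 0.1 rad and linear speed of cast below 0.02 m/s and velocity of joint door below 0.1 rad/s); the robot touches nothing.
It fails at once if a thing lying on the tray is shifted by more than 25 mm (distance of any of other_cast, bur_block_cream, bur_block_yellow from where it was at the start of the episode above 0.025 m).
It fails at once if the cast is dropped or slammed down: it moves faster than 0.6 m/s less than 50 mm above the worktop (linear speed of cast above 0.6 m/s and z of cast in the frame of tray below 0.05 m).
It also fails if it takes over 72 s, if anything falls off the work surface, if the arm or the gripper's body presses on something with over 40 N, if the wrist force passes 120 N, or if a joint passes its speed limit or range.

## Working session

There is one attempt and no reset: what is moved stays moved. The work goes in short steps, Python scripts to look and compute and a shell command to move; the robot and the scene stay as the last step left them, time stands still between calls to the robot, and variables do not carry over. Pictures are saved under pics/ and viewed, at most 11 in all, crops included, and the job is handed in when it is done.

```bash
mkdir -p pics; python3 - <<'E'
from workcell import readout, camera, get_calibration, ctrl
import cv2
for n in ("side","top"):
    print(n,get_calibration(n)); cv2.imwrite(f"pics/{n}0.png",camera(n)[:,:,::-1])
print(readout.get_obs())
E
```

```text
side {'vertical_fov': 47.49688401947472, 'cx': 315.5062360853615, 'cy': 231.2894970132884, 'xyz': array([   3.52895336,  432.39333634, 1484.11315534]), 'rotation': array([-0.11108624,  0.24303103,  0.88094736, -0.39054771])}
top {'vertical_fov': 54.36241214695534, 'cx': 312.9932402607653, 'cy': 247.46901014881368, 'xyz': array([ 381.43296374, -201.22233694, 1295.96764034]), 'rotation': array([ 0.08556369, -0.0561699 , -0.52539429,  0.8446802 ])}
{'time': 0.1, 'joints': array([-1.29342443e+00,  1.31070400e-01,  1.48915026e+00,  1.78106021e-05,
        1.52300931e+00, -8.53901429e-02]), 'joint_vel': array([-5.64897107e-05, -1.16649955e-03, -8.31359782e-04,  5.51946677e-04,
        5.47398987e-04,  3.08575735e-05]), 'joint_torque': array([ 1.89248989e-03, -5.61341608e+01, -4.93094766e+01,  7.71121262e-02,
        2.91631103e-02, -1.00229001e-04]), 'position': array([ 212.80825326, -560.45086105,  217.71250743]), 'ee_rot': array([ 9.83595260e-01,  1.80387625e-01, -6.96089281e-05, -8.15738525e-04]), 'wrist_force': array([-0.98443388, -0.12031464,  0.44557855]), 'wrist_torque': array([-0.0100532, -0.0033153, -0.001942 ]), 'finger_force': 0.0, 'gripper_width': 92.96541341369371}
```

View pics/side0.png

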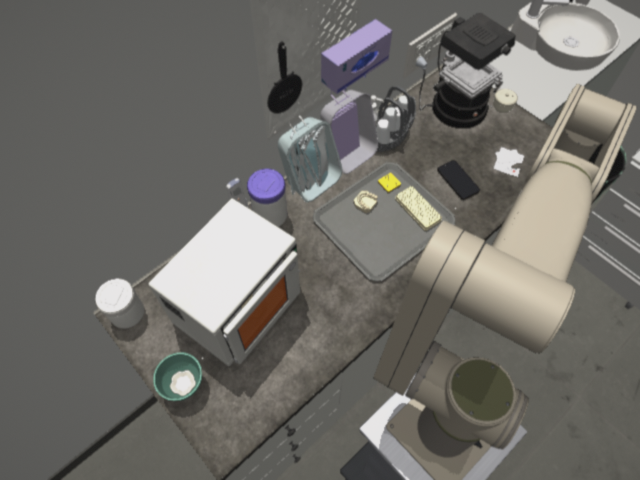

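View pics/top0.png

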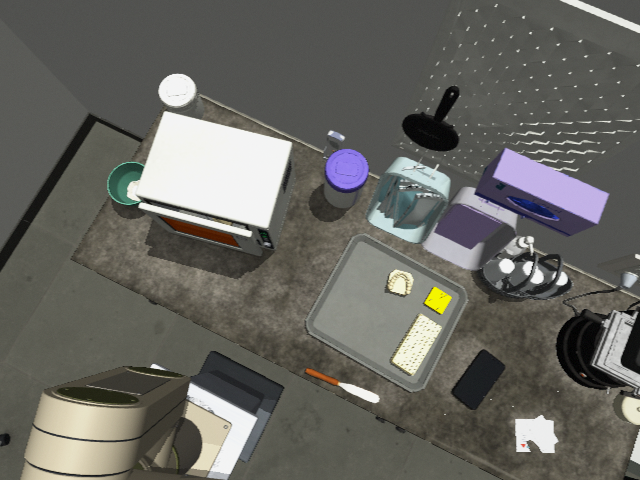

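```bash
python3 - <<'E'
import cv2,numpy as np
t=cv2.imread("pics/top0.png");s=cv2.imread("pics/side0.png")
A=cv2.resize(t[105:265,130:300],None,fx=2.35,fy=3.0*2.35/2.35,interpolation=cv2.INTER_CUBIC)
A=cv2.resize(t[105:265,130:295],(400,388),interpolation=cv2.INTER_CUBIC)
B=cv2.resize(s[198:363,150:310],(400,412),interpolation=cv2.INTER_CUBIC)
o=np.zeros((412,800,3),np.uint8);o[:388,:400]=A;o[:412,400:]=B
o=cv2.convertScaleAbs(o,alpha=0.85)
for k in range(0,800,50): cv2.line(o,(k,0),(k,6),(0,0,255),1);
for k in range(0,412,50): cv2.line(o,(0,k),(6,k),(0,0,255),1);cv2.line(o,(400,k),(406,k),(0,0,255),1)
cv2.imwrite("pics/c1.png",o)
E
```

```text
(no output)
```

View pics/c1.png

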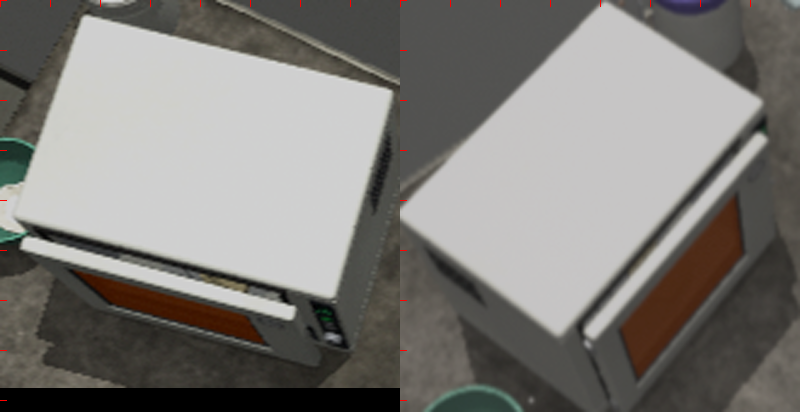

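```bash
cat > h.py <<'E'
import numpy as np, cv2
from scipy.spatial.transform import Rotation as R
from scipy.optimize import least_squares
from workcell import readout, camera, get_calibration, ctrl
CAL={n:get_calibration(n) for n in("top","side")}
def proj(n,P):
    c=CAL[n];f=240/np.tan(np.radians(c["vertical_fov"])/2)
    p=R.from_quat(c["rotation"]).inv().apply(np.atleast_2d(P)-c["xyz"])
    return np.c_[c["cx"]+f*p[:,0]/-p[:,2], c["cy"]+f*-p[:,1]/-p[:,2]]
def tri(pix):  # dict name->uv
    return least_squares(lambda X:np.concatenate([(proj(n,X)[0]-uv) for n,uv in pix.items()]),[400,0,100])
def pose(q,L): # q=x,y,z,yaw
    return R.from_euler('z',q[3]).apply(L)+q[:3]
def fit(L,obs,q0,fixz=None):
    def r(q):
        q=np.array(q);
        if fixz is not None:q[2]=fixz
        return np.concatenate([(proj(n,pose(q,L))-uv).ravel() for n,uv in obs.items()])
    return min((least_squares(r,[*q0[:3],y]) for y in np.arange(-3,3.2,.5)),key=lambda s:s.cost)
E
python3 - <<'E'
from h import *
np.set_printoptions(precision=3,suppress=True)
T=np.array([[164.2,111.2],[291.7,143.0],[266.1,227.9],[136.2,194.5]])
S=np.array([[150.8,282.1],[232,199.2],[295.2,239.2],[214.8,332.2]])
for i in range(4):
    s=tri(dict(top=T[i],side=S[i]));print(s.x,s.cost)
L=np.array([[110,160,268],[110,-160,268],[-110,-160,268],[-110,160,268.]])
s=fit(L,dict(top=T,side=S),[500,300,0]);print("unit",s.x,s.cost,s.fun)
# tray from rough rim corners
for a,b in [((362,236),(314,216)),((467,292),(400,165)),((415,390),(457,212)),((307,327),(374,278)),((400,283),(366,202)),((416,345),(419,208)),((437,300),(389,182))]:
    s=tri(dict(top=a,side=b));print(a,s.x,s.cost)
E
```

```text
[711.725 347.892 277.623] 0.4749408543401614
[780.407  45.587 263.32 ] 0.006799424725140293
[568.361   3.333 269.031] 0.07671491800614166
[506.465 307.742 266.286] 0.24348438607586706
unit [644.376 176.901  -5.341   0.202] 20.693974195750002 [ 0.773 -0.473  2.004 -0.577  2.39   1.795 -1.297  1.007 -3.512  1.918
  0.075 -1.462  1.265 -0.156 -1.     1.951]
(362, 236) [ 720.894 -198.131   -9.689] 0.061698505298288735
(467, 292) [ 685.522 -530.291   15.638] 33.83423721502835
(415, 390) [ 394.684 -483.213   92.047] 1.6388707020553666
(307, 327) [ 420.85  -170.746   23.867] 0.9480831767496319
(400, 283) [ 639.421 -349.707   11.107] 0.18826240352971096
(416, 345) [ 504.624 -455.208   18.653] 0.09173472712803278
(437, 300) [ 640.391 -458.108   19.531] 0.02934545685860815
```

```bash
python3 - <<'E'
from h import *
np.set_printoptions(precision=4,suppress=True)
T=np.array([[164.2,111.2],[291.7,143.0],[266.1,227.9],[136.2,194.5]])
S=np.array([[150.8,282.1],[232,199.2],[295.2,239.2],[214.8,332.2]])
L=np.array([[110,160,268],[110,-160,268],[-110,-160,268],[-110,160,268.]])
def dist(n,uv,k):
    c=CAL[n];f=240/np.tan(np.radians(c["vertical_fov"])/2);o=np.array([c["cx"],c["cy"]])
    d=(uv-o)/f;return o+f*d*(1+k*(d**2).sum(1,keepdims=True))
for shrink in(0,3,5):
  Ls=L-np.sign(L)*[shrink,shrink,0]
  r=lambda q:np.concatenate([(dist(n,proj(n,pose(q,Ls)),k)-o).ravel() for n,o,k in(("top",T,q[4]),("side",S,q[5]))])
  s=least_squares(r,[644,177,0,.2,0,0]);print(shrink,s.x,s.cost,s.fun)
E
```

```text
0 [644.338  181.5179  -2.5888   0.1997  -0.0802  -0.3316] 3.700624534397506 [ 1.1797  0.1817  0.3649 -1.2362  0.3526  0.7899 -1.193   0.308   0.6008
  0.5403 -0.4564 -0.7725 -0.0442  0.4996 -0.4867  0.3202]
3 [643.106  178.0015  -1.6878   0.2012  -0.0019  -0.1425] 1.7153017887787252 [ 0.5463  0.4429 -0.2442 -0.059   0.5906  0.164  -0.8782 -0.1572  0.1687
  0.8305  0.3491 -0.3098 -0.387  -0.0363 -0.4699 -0.6272]
5 [642.3164 175.6468  -1.1768   0.2023   0.0549  -0.0038] 3.4314635975921655 [ 0.1201  0.6204 -0.6443  0.731   0.762  -0.2571 -0.6596 -0.4772 -0.1139
  1.0336  0.8829  0.0079 -0.6209 -0.3871 -0.4635 -1.2624]
```

The top view shows the unit with its front facing the robot: top corners at (164,111), (292,143), (266,228) and (136,195), with the door's free edge on the right. The tray spans about (307–467, 236–390), and its left part is empty. The unit comes out at about (643.5, 178) with yaw 0.201, and its top measures z ≈ 266–270, which agrees with the stated 268. Next I go to a point in front of the ring.

```bash
python3 -m creep '{"slide":[[0,0,0],[0.4,-0.6,0],[0.56,-0.76,0],[0.56,-0.76,0],[0.56,-0.76,0],[0.56,-0.76,0],[0.56,-0.76,0],[0.56,-0.76,0],[0.56,-0.76,0],[0.56,-0.76,0],[0.56,-0.76,0],[0.56,-0.76,0],[0.56,-0.76,0],[0.4,-0.76,0],[0.2,-0.4,0],[0.0,0,0],[0,0,0]],"twist":[[0,0,9.3],[0,0,0],[0,0,0],[0,0,0],[0,0,0],[0,0,0],[0,0,0],[0,0,0],[0,0,0],[0,0,0],[0,0,0],[0,0,0],[0,0,0],[0,0,0],[0,0,0],[0,0,0],[0,0,0]],"jaw":[0,0,0,0,0,0,0,0,0,0,0,0,0,0,0,0,0]}' 8
python3 - <<'E'
from h import *
o=readout.get_obs();print(o["position"],R.from_quat(o["ee_rot"]).as_matrix().round(3),o["joints"].round(2))
for n in("top","side"):
    cv2.imwrite(f"pics/{n}1.png",camera(n)[:,:,::-1]);print(n,proj(n,o["position"]))
a=cv2.imread("pics/top1.png")[130:330,110:310];b=cv2.imread("pics/side1.png")[190:390,150:350]
cv2.imwrite("pics/c2.png",np.hstack([cv2.resize(k,(400,400),interpolation=cv2.INTER_CUBIC) for k in(a,b)]))
E
```

```text
time: 2.22
position: [462.7, 5.7, 218.3]
ee_rot: [0.995, 0.1, -0.0, 0.0]
wrist_force: [0.8, -0.6, 0.4]
gripper_width: 0.9
finger_force: 0.0
[462.69836706   5.69306644 218.33737223] [[ 0.98   0.199 -0.001]
 [ 0.199 -0.98  -0.   ]
 [-0.001  0.    -1.   ]] [-0.1  -0.25  1.85 -0.    1.54  1.27]
top [[246.34315607 272.54949642]]
side [[321.84031809 275.67161463]]
```

View pics/c2.png

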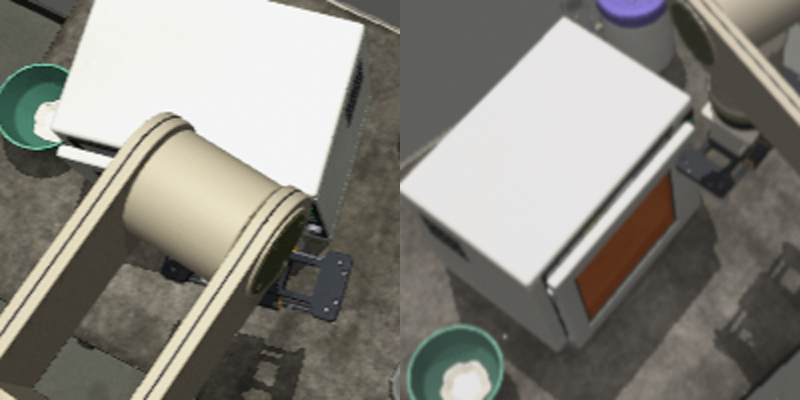

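The picture shows the gripper in front of the door's right edge, clear of it (body near (470,165) top crop/(720,165) side crop). I line up at the ring's height and side, short of contact.

```bash
python3 - <<'E'
from h import *
U=[643.5,178,0,.201]
print(proj("top",pose(U,np.array([[-137,-128,266],[-137,138,266.]]))),proj("side",pose(U,np.array([[-137,-128,266],[-137,138,266.]]))))
print(tri(dict(top=(251.7,235.4),side=(296,252.9))).x, pose(U,np.array([-137,-128,266.])))
E
python3 -m creep '{"slide":[[0.2,-0.3,-0.15],[0.3,-0.32,0],[0.4,0,0],[0.2,0,0],[0,0,0]],"twist":[[0,0,0],[0,0,0],[0,0,0],[0,0,0],[0,0,0]],"jaw":[0,0,0,0,0]}'
```

```text
[[250.78820813 237.24329101]
 [138.97804507 208.36224822]] [[297.12780304 253.11277611]
 [228.2179383  333.49182626]]
[539.5876688   25.93280237 262.16169663] [534.81327379  25.22501662 266.        ]
time: 2.95
position: [511.1, 47.8, 226.2]
ee_rot: [0.995, 0.1, -0.0, -0.0]
wrist_force: [-0.5, -0.6, -0.9]
gripper_width: 0.3
finger_force: 0.0
```

```bash
python3 -m creep '{"slide":[[0.1,0,0],[0.06,0,0],[0.06,0,0],[0.06,0,0],[0.0,0,0]],"twist":[[0,0,0],[0,0,0],[0,0,0],[0,0,0],[0,0,0]],"jaw":[0,0,0,0,0]}'
```

```text
time: 3.58
position: [523.2, 49.8, 226.2]
ee_rot: [0.995, 0.1, -0.001, 0.0]
wrist_force: [-9.0, -4.0, 5.0]
gripper_width: 0.4
finger_force: 4.5
```

```bash
python3 -m creep '{"slide":[[0.06,0,0],[0.06,0,0],[0,0,0]],"twist":[[0,0,0],[0,0,0],[0,0,0]],"jaw":[0,0,0]}'; python3 -m creep '{"slide":[[0.06,0,0],[0,0,0]],"twist":[[0,0,0],[0,0,0]],"jaw":[0,0]}'
```

```text
time: 3.95
position: [528.8, 50.9, 226.2]
ee_rot: [0.995, 0.1, -0.002, 0.0]
wrist_force: [-10.3, -4.1, 5.6]
gripper_width: 0.8
finger_force: 5.2
time: 4.2
position: [529.2, 51.0, 226.2]
ee_rot: [0.995, 0.1, -0.005, 0.001]
wrist_force: [-26.1, -6.5, 13.7]
gripper_width: 0.3
finger_force: 13.5
```

The force jump shows the stop has been reached. I pull back quickly, out of the door's swing.

```bash
python3 -m creep '{"slide":[[-0.6,0,0],[-1,0,0],[-1,0,0],[-0.4,0,0],[0,0,0],[0,0,0],[0,0,0]],"twist":[[0,0,0],[0,0,0],[0,0,0],[0,0,0],[0,0,0],[0,0,0],[0,0,0]],"jaw":[0,0,0,0,0,0,0]}'
python3 - <<'E'
from h import *
o=readout.get_obs();print(o.keys())
for n in("top","side"):cv2.imwrite(f"pics/{n}2.png",camera(n)[:,:,::-1])
a=cv2.imread("pics/top2.png")[130:330,110:310];b=cv2.imread("pics/side2.png")[190:390,150:350]
cv2.imwrite("pics/c3.png",np.hstack([cv2.resize(k,(400,400),interpolation=cv2.INTER_CUBIC) for k in(a,b)]))
U=[643.5,178,0,.201]
for th in(0,.15,.25,.35):
    P=pose(U,np.array([-129-266*np.sin(th)-8*np.cos(th),138-266*np.cos(th)+8*np.sin(th),266]));print(th,P,[((proj(n,P)[0]-k)*2).round() for n,k in(("top",(110,130)),("side",(150-200,190)))])
E
```

```text
time: 5.08
position: [386.9, 22.4, 226.1]
ee_rot: [0.995, 0.1, -0.0, -0.0]
wrist_force: [-0.4, -0.0, 0.3]
gripper_width: 0.5
finger_force: 0.0
dict_keys(['time', 'joints', 'joint_vel', 'joint_torque', 'position', 'ee_rot', 'wrist_force', 'wrist_torque', 'finger_force', 'gripper_width'])
0 [534.81327379  25.22501662 266.        ] [array([282., 214.]), array([694., 126.])]
0.15 [495.11602155  21.4049792  266.        ] [array([268., 247.]), array([717., 145.])]
0.25 [468.52631713  22.17805659 266.        ] [array([256., 268.]), array([731., 159.])]
0.35 [442.14662943  25.60181286 266.        ] [array([242., 287.]), array([743., 175.])]
```

View pics/c3.png

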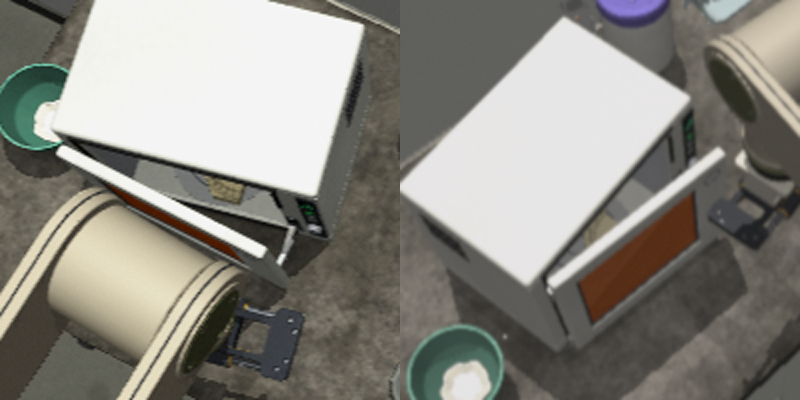

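The door stands ajar at about 0.2 rad: its free corner is at side crop (722,152), against a predicted (717,145) for 0.15 and (731,159) for 0.25. The cast shows at (225,185) in the top crop. I reach over the door and down behind its edge, and work out the swing path.

```bash
python3 -m creep '{"slide":[[0,0,-0.8],[0.2,0,-0.8],[0.9,0,0],[0.9,0,0],[0.75,0.08,0],[0,0,0],[0,0,0.5],[0,0,0.6],[0,0,0.5],[0,0,0]],"twist":[[0,0,0],[0,0,0],[0,0,0],[0,0,0],[0,0,0],[0,0,0],[0,0,0],[0,0,0],[0,0,0],[0,0,0]],"jaw":[0,0,0,0,0,0,0,0,0,0]}'
python3 - <<'E'
from h import *
o=readout.get_obs();print(o["position"],o["joints"].round(2))
U=[643.5,178,0,.201]
p=R.from_euler('z',-U[3]).apply(o["position"]-np.array(U[:3]));print(p)
prev=p[:2]
for th in np.r_[.2,.3:1.76:.085,1.76]:
    r=235-85*(th-.2)/1.55; d=8+7.5*abs(np.cos(th))+17.5*abs(np.sin(th))
    q=np.array([-129-r*np.sin(th)+d*np.cos(th),138-r*np.cos(th)-d*np.sin(th)])
    s=(q-prev)/50*[1,-1];prev=q
    print(th.round(2),q.round(),s.round(2))
E
```

```text
time: 6.42
position: [519.9, 45.7, 224.0]
ee_rot: [0.995, 0.1, -0.002, -0.0]
wrist_force: [0.3, 0.1, 0.5]
gripper_width: 0.5
finger_force: 0.0
[519.87700347  45.72553751 224.02622468] [-0.01 -0.08  1.69 -0.    1.53  1.36]
[-147.54265004 -104.93019164  224.02622468]
0.2 [-157.  -96.] [-0.19 -0.18]
0.3 [-177.  -87.] [-0.4  -0.18]
0.38 [-193.  -78.] [-0.32 -0.18]
0.47 [-209.  -69.] [-0.3 -0.2]
0.56 [-223.  -58.] [-0.28 -0.22]
0.64 [-235.  -46.] [-0.26 -0.24]
0.73 [-247.  -33.] [-0.23 -0.25]
0.81 [-257.  -20.] [-0.21 -0.27]
0.9 [-266.   -6.] [-0.18 -0.28]
0.98 [-274.    9.] [-0.15 -0.29]
1.07 [-280.   24.] [-0.13 -0.3 ]
1.15 [-285.   39.] [-0.1 -0.3]
1.24 [-288.   54.] [-0.07 -0.3 ]
1.32 [-290.   69.] [-0.04 -0.3 ]
1.41 [-291.   84.] [-0.01 -0.3 ]
1.49 [-291.   99.] [ 0.01 -0.3 ]
1.58 [-289.  113.] [ 0.04 -0.29]
1.66 [-286.  126.] [ 0.06 -0.25]
1.75 [-282.  138.] [ 0.08 -0.24]
1.76 [-281.  140.] [ 0.02 -0.04]
```

```bash
python3 -m creep '{"slide":[[-0.19,-0.18,0],[-0.4,-0.18,0],[-0.32,-0.18,0],[-0.3,-0.2,0],[-0.28,-0.22,0],[-0.26,-0.24,0],[-0.23,-0.25,0],[-0.21,-0.27,0],[0,0,0]],"twist":[[0,0,0],[0,0,0],[0,0,0],[0,0,0],[0,0,0],[0,0,0],[0,0,0],[0,0,0],[0,0,0]],"jaw":[0,0,0,0,0,0,0,0,0]}'
```

```text
time: 7.55
position: [396.8, 109.1, 226.6]
ee_rot: [0.995, 0.101, 0.001, -0.0]
wrist_force: [-0.4, -0.3, -0.2]
gripper_width: 0.8
finger_force: 0.0
```

```bash
python3 -m creep '{"slide":[[-0.18,-0.28,0],[-0.15,-0.29,0],[-0.13,-0.3,0],[-0.1,-0.3,0],[-0.07,-0.3,0],[-0.04,-0.3,0],[-0.01,-0.3,0],[0.01,-0.3,0],[0.04,-0.29,0],[0.06,-0.25,0],[0.08,-0.24,0],[0,0,0]],"twist":[[0,0,0],[0,0,0],[0,0,0],[0,0,0],[0,0,0],[0,0,0],[0,0,0],[0,0,0],[0,0,0],[0,0,0],[0,0,0],[0,0,0]],"jaw":[0,0,0,0,0,0,0,0,0,0,0,0]}'
python3 - <<'E'
from h import *
for n in("top","side"):cv2.imwrite(f"pics/{n}3.png",camera(n)[:,:,::-1])
a=cv2.imread("pics/top3.png")[130:330,110:310];b=cv2.imread("pics/side3.png")[190:390,150:350]
cv2.imwrite("pics/c4.png",np.hstack([cv2.resize(k,(400,400),interpolation=cv2.INTER_CUBIC) for k in(a,b)]))
E
```

```text
time: 9.05
position: [342.1, 258.4, 226.0]
ee_rot: [0.995, 0.101, -0.0, -0.0]
wrist_force: [-0.1, 0.1, 0.7]
gripper_width: 0.5
finger_force: 0.0
```

View pics/c4.png

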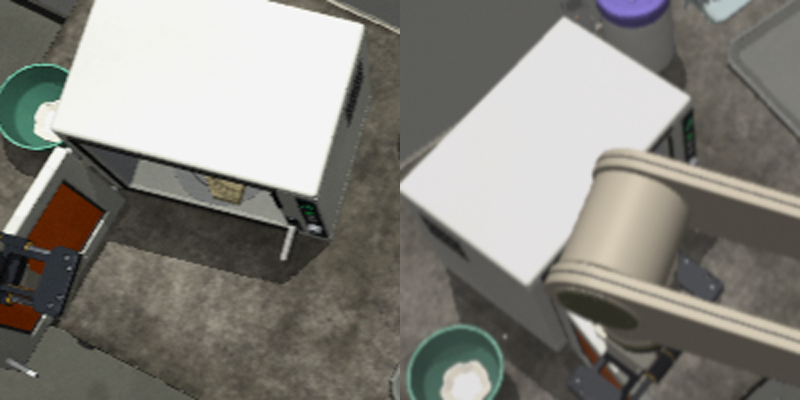

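The door stands wide open at about 1.75 rad, and the cast's front shows at (225,187) in the top crop. I move the arm aside so both cameras can see the cast.

```bash
python3 -m creep '{"slide":[[-0.04,0.3,0],[-0.04,0.6,0],[-0.04,0.94,0],[-0.04,0.94,0],[-0.04,0.94,0],[-0.04,0.94,0],[-0.04,0.94,0],[-0.04,0.94,0],[-0.04,0.94,0],[-0.04,0.94,0],[-0.04,0.94,0],[-0.04,0.5,0],[0,0,0]],"twist":[[0,0,0],[0,0,0],[0,0,0],[0,0,0],[0,0,0],[0,0,0],[0,0,0],[0,0,0],[0,0,0],[0,0,0],[0,0,0],[0,0,0],[0,0,0]],"jaw":[0,0,0,0,0,0,1,1,1,1,1,1,1]}'
python3 - <<'E'
from h import *
for n in("top","side"):cv2.imwrite(f"pics/{n}4.png",camera(n)[:,:,::-1])
a=cv2.imread("pics/top4.png")[180:280,170:270];b=cv2.imread("pics/side4.png")[240:340,210:310]
cv2.imwrite("pics/c5.png",np.hstack([cv2.convertScaleAbs(cv2.resize(k,(400,400),interpolation=cv2.INTER_CUBIC),alpha=1.2) for k in(a,b)]))
print(readout.get_obs()["joints"])
E
```

```text
time: 10.78
position: [415.4, -232.3, 226.0]
ee_rot: [0.995, 0.098, -0.0, -0.0]
wrist_force: [-0.3, -0.0, -0.2]
gripper_width: 66.0
finger_force: 0.0
[-6.13830326e-01 -2.15502870e-01  1.81070633e+00  1.98276805e-04
  1.54688766e+00  7.57806332e-01]
```

View pics/c5.png

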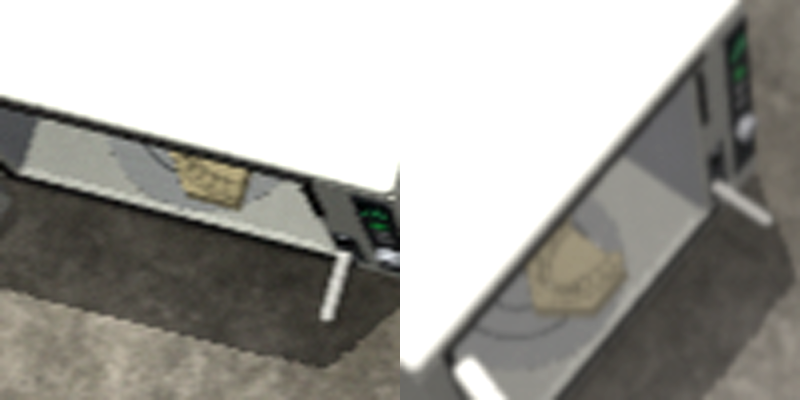

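```bash
cat >> h.py <<'E'
def plane(n,uv,z):
    c=CAL[n];f=240/np.tan(np.radians(c["vertical_fov"])/2)
    d=R.from_quat(c["rotation"]).apply([(uv[0]-c["cx"])/f,-(uv[1]-c["cy"])/f,-1])
    return c["xyz"]+d*(z-c["xyz"][2])/d[2]
U=np.array([643.5,178,0,.201])
def tou(P): return R.from_euler('z',-U[3]).apply(P-U[:3])
E
python3 - <<'E'
from h import *
np.set_printoptions(precision=1,suppress=True)
for z in(38,55,68):
  print(z)
  for c in[(183,202),(238,210),(247,183),(338,253),(325,320),(345,255)]: print(" top",c,tou(plane("top",(170+c[0]/4,180+c[1]/4),z)))
  for c in[(533,312),(598,315),(625,273),(605,255),(537,240),(567,222),(553,395),(712,210),(768,222)]: print(" side",c,tou(plane("side",(210+(c[0]-400)/4,240+c[1]/4),z)))
for t,s in [((340,255),(715,185)),((325,320),(768,222)),((183,197),(533,310)),((238,210),(625,273))]:
  r=tri(dict(top=(170+t[0]/4,180+t[1]/4),side=(210+(s[0]-400)/4,240+s[1]/4)));print(t,tou(r.x),r.cost)
E
```

```text
38
 top (183, 202) [-100.    13.4   38. ]
 top (238, 210) [-95.8 -25.   38. ]
 top (247, 183) [-75.8 -25.5  38. ]
 top (338, 253) [-107.4 -100.3   38. ]
 top (325, 320) [-154.7 -104.7   38. ]
 top (345, 255) [-107.5 -105.3   38. ]
 side (533, 312) [-58.8  33.4  38. ]
 side (598, 315) [-97.2   8.   38. ]
 side (625, 273) [-92.5 -28.1  38. ]
 side (605, 255) [-72.2 -30.4  38. ]
 side (537, 240) [-25.3 -10.5  38. ]
 side (567, 222) [-33.7 -34.1  38. ]
 side (553, 395) [-109.6   72.    38. ]
 side (712, 210) [-112.4 -103.5   38. ]
 side (768, 222) [-150.9 -120.    38. ]
55
 top (183, 202) [-103.2    8.9   55. ]
 top (238, 210) [-99. -29.  55.]
 top (247, 183) [-79.2 -29.5  55. ]
 top (338, 253) [-110.5 -103.2   55. ]
 top (325, 320) [-157.1 -107.6   55. ]
 top (345, 255) [-110.6 -108.2   55. ]
 side (533, 312) [-64.9  37.4  55. ]
 side (598, 315) [-102.9   12.3   55. ]
 side (625, 273) [-98.2 -23.3  55. ]
 side (605, 255) [-78.1 -25.6  55. ]
 side (537, 240) [-31.8  -5.9  55. ]
 side (567, 222) [-40.1 -29.3  55. ]
 side (553, 395) [-115.1   75.6   55. ]
 side (712, 210) [-117.9  -97.9   55. ]
 side (768, 222) [-155.9 -114.1   55. ]
68
 top (183, 202) [-105.6    5.5   68. ]
 top (238, 210) [-101.4  -32.    68. ]
 top (247, 183) [-81.9 -32.5  68. ]
 top (338, 253) [-112.8 -105.5   68. ]
 top (325, 320) [-158.9 -109.8   68. ]
 top (345, 255) [-112.9 -110.4   68. ]
 side (533, 312) [-69.5  40.5  68. ]
 side (598, 315) [-107.2   15.6   68. ]
 side (625, 273) [-102.6  -19.7   68. ]
 side (605, 255) [-82.7 -21.9  68. ]
 side (537, 240) [-36.8  -2.4  68. ]
 side (567, 222) [-44.9 -25.6  68. ]
 side (553, 395) [-119.3   78.3   68. ]
 side (712, 210) [-122.   -93.6   68. ]
 side (768, 222) [-159.7 -109.7   68. ]
(340, 255) [-114.4 -108.1   74.4] 0.03475519583780122
(325, 320) [-159.1 -109.8   67.3] 0.015444804243013826
(183, 197) [-73.8  24.8  23. ] 53.06519698156396
(238, 210) [-96.  -26.3  45.1] 0.1600007836582862
```

The top crop shows the cast's front at (183,202)–(238,210), and the side crop shows corners at (533,312), (598,315) and (625,273). On the plate plane both views agree: front-right corner at unit (-94,-27), left apex at (-59,33), so the origin is about (-60,1) and yawed about +0.1. One triangulated corner gives z = 45 against the expected 38. A white bar juts out at unit y = -109, z ≈ 70, and I will avoid it. I go to a pre-grasp pose with the tool tilted 40° below horizontal.

```bash
python3 -m creep '{"slide":[[0.15,-0.5,0],[0.3,-0.9,0],[0.3,-0.9,0],[0.3,-0.9,0],[0.3,-0.9,0],[0.3,-0.9,0],[0.3,-0.9,0],[0.3,-0.9,0],[0.15,-0.5,0],[0,0,0],[0,0,0],[0,0,0],[0,0,0],[0,0,0],[0,0,0],[0,0,0]],"twist":[[0,0,0],[0,0,0],[0,0,0],[0,0,0],[0,0,0],[0,0,0],[0,0,0],[0,0,0],[0,0,0],[0,0,-3.4],[0,10,0],[0,10,0],[0,10,0],[0,10,0],[0,10,0],[0,0,0]],"jaw":[1,1,1,1,1,1,1,1,1,1,1,1,1,1,1,1]}'
cat > st.py <<'E'
from h import *
import sys
np.set_printoptions(precision=3,suppress=True)
o=readout.get_obs();M=R.from_quat(o["ee_rot"]).as_matrix();print(o["position"],"unit",tou(o["position"]),o["joints"].round(2),"\n",M, "yaw",np.arctan2(M[1,2],M[0,2]),"tilt",np.degrees(np.arcsin(-M[2,2])))
if len(sys.argv)>3:
    t=np.array([float(a) for a in sys.argv[1:4]]);w=pose(U,t)
    print("to",w,"slide",M.T@(w-o["position"])/50)
E
python3 st.py -185 6 155; python3 st.py -55 6 46
```

```text
time: 12.88
position: [516.5, 175.5, 217.9]
ee_rot: [0.908, 0.118, 0.4, -0.049]
wrist_force: [0.1, -0.5, 0.4]
gripper_width: 93.3
finger_force: 0.0
[516.487 175.472 217.888] unit [-124.961   22.881  217.888] [ 0.22 -0.89  2.49  0.04  0.72  1.51] 
 [[ 0.653  0.253  0.714]
 [ 0.175 -0.967  0.183]
 [ 0.737  0.005 -0.676]] yaw 0.2510201268408468 tilt 42.51770363146464
to [461.027 146.944 155.   ] slide [-1.751  0.264 -0.046]
[516.487 175.472 217.888] unit [-124.961   22.881  217.888] [ 0.22 -0.89  2.49  0.04  0.72  1.51] 
 [[ 0.653  0.253  0.714]
 [ 0.175 -0.967  0.183]
 [ 0.737  0.005 -0.676]] yaw 0.2510201268408468 tilt 42.51770363146464
to [588.409 172.898  46.   ] slide [-1.604  0.395  3.341]
```

```bash
cat > kin.py <<'E'
from h import *
o=readout.get_obs();j=o["joints"]
D=[(.13107,1.48915,1.52301,599.5,217.7),(-.25,1.85,1.54,462.7,218.3),(-.08,1.69,1.53,521.9,224.),(-.2155,1.8107,1.5469,475.9,226.),(j[1],j[2],j[4],np.hypot(*o["position"][:2]),o["position"][2])]
def fk(p,a,b,c):
    a1,d1,L2,L3,of,d=p;s=a+b;t=s+c
    return np.array([a1+L2*np.sin(a)+L3*np.sin(s)+of*np.cos(s)+d*np.sin(t),d1+L2*np.cos(a)+L3*np.cos(s)-of*np.sin(s)+d*np.cos(t)])
p=least_squares(lambda p:np.concatenate([np.concatenate([fk(p,*k[:3])-k[3:] for k in D]),(p-[50,350,450,450,0,250])/200]),[50,350,450,450,0,250]).x
print(p.round(),[(fk(p,*k[:3])-k[3:]).round(1) for k in D])
lo=[-.89,.02,0];hi=[2.26,2.5,2.73]
for r,z,n in((613,46,"grasp"),(540,130,"retreat"),(583,12,"place"),(583,100,"preplace"),(650,150,"carry")):
  for tilt in(60,50,40,30):
    T=np.radians(90+tilt)
    s=least_squares(lambda q:np.r_[fk(p,q[0],q[1],T-q[0]-q[1])-[r,z]],[0,1.8],bounds=(lo[:2],hi[:2]))
    print(n,tilt,s.x.round(2),(T-sum(s.x)).round(2),"err",np.sqrt(2*s.cost).round(1))
E
python3 kin.py
```

```text
[ 23. 374. 370. 535. 117. 381.] [array([-0.8, -0.5]), array([-0. ,  1.3]), array([1.5, 0.6]), array([-1. , -0.9]), array([ 0.3, -0.6])]
grasp 60 [-0.01  2.11] 0.52 err 0.0
grasp 50 [-0.06  2.25] 0.25 err 0.0
grasp 40 [-0.02  2.35] -0.06 err 0.0
grasp 30 [0.13 2.4 ] -0.43 err 0.0
retreat 60 [-0.45  2.27] 0.79 err 0.0
retreat 50 [-0.6   2.45] 0.6 err 0.0
retreat 40 [-0.52  2.5 ] 0.29 err 34.2
retreat 30 [-0.24  2.5 ] -0.17 err 64.8
place 60 [-0.    2.18] 0.44 err 0.0
place 50 [-0.03  2.32] 0.15 err 0.0
place 40 [0.05 2.4 ] -0.18 err 0.0
place 30 [0.25 2.42] -0.58 err 0.0
preplace 60 [-0.23  2.18] 0.67 err 0.0
preplace 50 [-0.33  2.34] 0.43 err 0.0
preplace 40 [-0.35  2.47] 0.15 err 0.0
preplace 30 [-0.17  2.5 ] -0.24 err 14.7
carry 60 [-0.12  1.97] 0.76 err 0.0
carry 50 [-0.21  2.14] 0.52 err 0.0
carry 40 [-0.26  2.28] 0.25 err 0.0
carry 30 [-0.22  2.38] -0.07 err 0.0
```

Reach limits j2 and j3 at this tilt, so I'll use 50° with yaw 0.30 (which also matches the cast's yaw).

```bash
python3 -m creep '{"slide":[[0,0,0],[0,0,0],[0,0,0]],"twist":[[2.1,-7.5,-1.9],[0,0,0],[0,0,0]],"jaw":[1,1,1]}'; python3 st.py -132 -2 138
```

```text
time: 13.25
position: [517.1, 174.3, 219.8]
ee_rot: [0.929, 0.142, 0.339, -0.051]
wrist_force: [0.8, -0.0, 0.6]
gripper_width: 93.2
finger_force: 0.0
[517.074 174.311 219.767] unit [-124.617   21.627  219.767] [ 0.18 -0.75  2.36  0.11  0.85  1.4 ] 
 [[ 0.73   0.298  0.615]
 [ 0.229 -0.955  0.19 ]
 [ 0.643  0.002 -0.765]] yaw 0.29959295974906597 tilt 49.950201818917286
to [514.557 149.687 138.   ] slide [-1.202  0.451  1.127]
```

```bash
python3 -m creep '{"slide":[[-0.4,0.15,0.37],[-0.4,0.15,0.37],[-0.4,0.15,0.37],[0,0,0]],"twist":[[0,0,0],[0,0,0],[0,0,0],[0,0,0]],"jaw":[1,1,1,1]}'; python3 st.py -55 6 46
python3 - <<'E'
from h import *
for n in("top","side"):cv2.imwrite(f"pics/{n}5.png",camera(n)[:,:,::-1])
a=cv2.imread("pics/top5.png")[130:330,110:310];b=cv2.imread("pics/side5.png")[190:390,150:350]
cv2.imwrite("pics/c6.png",np.hstack([cv2.resize(k,(400,400),interpolation=cv2.INTER_CUBIC) for k in(a,b)]))
E
```

```text
time: 13.75
position: [512.0, 149.2, 135.3]
ee_rot: [0.93, 0.142, 0.336, -0.051]
wrist_force: [-0.3, -0.1, -0.4]
gripper_width: 92.9
finger_force: 0.0
[512.002 149.164 135.254] unit [-134.608   -2.002  135.254] [ 0.09 -0.72  2.49  0.21  0.7   1.25] 
 [[ 0.734  0.298  0.611]
 [ 0.23  -0.955  0.189]
 [ 0.64   0.001 -0.769]] yaw 0.30052529318839116 tilt 50.23257965778518
to [588.409 172.898  46.   ] slide [ 0.088 -0.001  2.396]
```

View pics/c6.png

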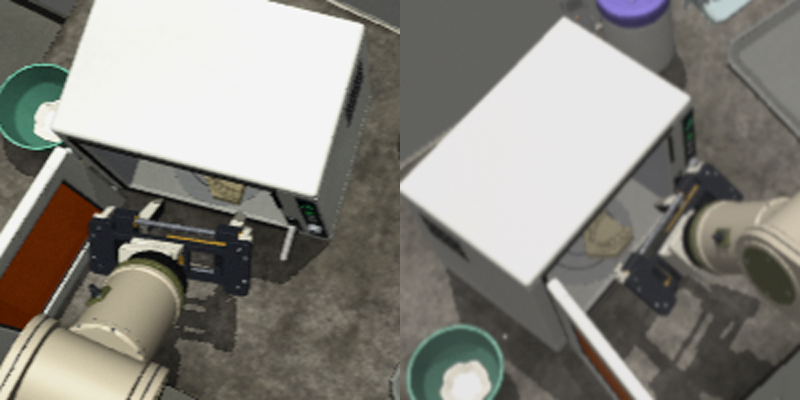

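The picture shows the open gripper in front of the chamber, fingertips at about (152,207) and (240,218) in the top crop. I check these against the projection.

```bash
python3 - <<'E'
from h import *
o=readout.get_obs();M=R.from_quat(o["ee_rot"]).as_matrix()
for s in(-54,54):
    P=o["position"]+M[:,1]*s;print(s,(proj("top",P)[0]-[110,130])*2,(proj("side",P)[0]-[150,190])*2+[400,0])
E
```

```text
-54 [157.9397824  202.35951496] [614.32940993 270.96682033]
54 [241.43634459 215.1656825 ] [658.8578186  205.50451581]
```

Tips match within about 3 mm, so I descend in two stages.

```bash
python3 -m creep '{"slide":[[0.02,0,0.4],[0.02,0,0.5],[0.02,0,0.5],[0.02,0,0.4],[0,0,0]],"twist":[[0,0,0],[0,0,0],[0,0,0],[0,0,0],[0,0,0]],"jaw":[1,1,1,1,1]}'; python3 st.py -55 6 46
```

```text
time: 14.48
position: [572.7, 168.4, 72.3]
ee_rot: [0.929, 0.143, 0.338, -0.051]
wrist_force: [-0.5, 0.6, -0.6]
gripper_width: 93.3
finger_force: 0.0
[572.712 168.386  72.297] unit [-71.283   4.712  72.297] [ 0.13 -0.31  2.36  0.27  0.42  1.19] 
 [[ 0.731  0.299  0.613]
 [ 0.231 -0.954  0.191]
 [ 0.642  0.002 -0.767]] yaw 0.3017103771709443 tilt 50.053688921558724
to [588.409 172.898  46.   ] slide [-0.087  0.007  0.613]
```

```bash
python3 -m creep '{"slide":[[-0.04,0,0.3],[-0.04,0,0.3],[0,0,0]],"twist":[[0,0,0],[0,0,0],[0,0,0]],"jaw":[1,1,1]}'; python3 st.py -55 6 46;  python3 -m creep '{"slide":[[0,0,0],[0,0,0],[0,0,0],[0,0,0],[0,0,0],[0,0,0]],"twist":[[0,0,0],[0,0,0],[0,0,0],[0,0,0],[0,0,0],[0,0,0]],"jaw":[0.75,0.72,0.68,0.6,0.55,0.5]}' 15; python3 st.py
```

```text
time: 14.85
position: [588.0, 172.8, 47.3]
ee_rot: [0.929, 0.142, 0.338, -0.051]
wrist_force: [-0.5, 0.6, -0.1]
gripper_width: 93.2
finger_force: 0.0
[587.953 172.833  47.342] unit [-55.46    6.027  47.342] [ 0.14 -0.19  2.32  0.32  0.34  1.14] 
 [[ 0.731  0.299  0.614]
 [ 0.23  -0.954  0.191]
 [ 0.643  0.002 -0.766]] yaw 0.3013360810559018 tilt 50.00733210487455
to [588.409 172.898  46.   ] slide [-0.01   0.001  0.026]
time: 15.6
position: [588.2, 172.5, 47.0]
ee_rot: [0.929, 0.142, 0.338, -0.051]
wrist_force: [-3.6, -1.0, 5.6]
gripper_width: 64.5
finger_force: 14.5
[588.237 172.473  47.017] unit [-55.254   5.618  47.017] [ 0.14 -0.19  2.32  0.32  0.34  1.14] 
 [[ 0.73   0.299  0.614]
 [ 0.23  -0.954  0.19 ]
 [ 0.643  0.002 -0.766]] yaw 0.30036370705958365 tilt 49.982076457841096
```

The fingers stopped at 64.5 mm (expected 63), so the cast is held. I lift it.

```bash
python3 -m creep '{"slide":[[0,0,0],[0.06,0,-0.07],[0.13,0,-0.15],[0.13,0,-0.15],[0.13,0,-0.15],[0,0,-0.3],[0,0,-0.4],[0,0,-0.5],[0,0,-0.3],[0,0,0]],"twist":[[0,0,0],[0,0,0],[0,0,0],[0,0,0],[0,0,0],[0,0,0],[0,0,0],[0,0,0],[0,0,0],[0,0,0]],"jaw":[0.5,0.5,0.5,0.5,0.5,0.5,0.5,0.5,0.5,0.5]}' 30; python3 st.py
python3 - <<'E'
from h import *
for n in("top","side"):cv2.imwrite(f"pics/{n}6.png",camera(n)[:,:,::-1])
a=cv2.imread("pics/top6.png")[130:330,110:310];b=cv2.imread("pics/side6.png")[190:390,150:350]
cv2.imwrite("pics/c7.png",np.hstack([cv2.resize(k,(400,400),interpolation=cv2.INTER_CUBIC) for k in(a,b)]))
E
```

```text
time: 16.85
position: [543.0, 158.4, 140.5]
ee_rot: [0.928, 0.142, 0.34, -0.05]
wrist_force: [0.3, 0.3, -1.7]
gripper_width: 64.3
finger_force: 28.9
[543.011 158.355 140.49 ] unit [-102.388    0.813  140.49 ] [ 0.11 -0.58  2.4   0.2   0.64  1.26] 
 [[ 0.729  0.298  0.616]
 [ 0.23  -0.954  0.19 ]
 [ 0.645  0.003 -0.764]] yaw 0.29948871471825134 tilt 49.8385762616877
```

View pics/c7.png

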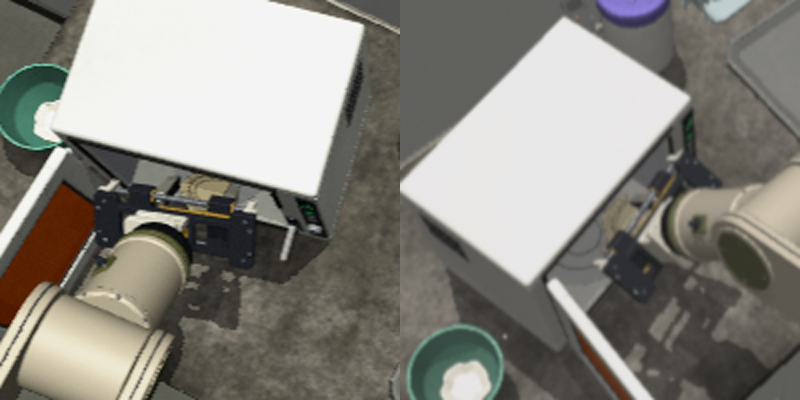

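The cast is held between the fingers, at about (205,185) in the top crop. I back out of the chamber, easing the tilt to stay within joint range.

```bash
python3 -m creep '{"slide":[[-0.19,0,-0.16],[-0.19,0,-0.16],[-0.15,0,-0.13],[-0.15,0,-0.13],[-0.15,0,-0.13],[-0.15,0,-0.15],[0,0,0]],"twist":[[0,0,0],[0,-2,0],[0,-4,0],[0,-4,0],[0,-4,0],[0,0,0],[0,0,0]],"jaw":[0.5,0.5,0.5,0.5,0.5,0.5,0.5]}'; python3 st.py
```

```text
time: 17.82
position: [480.8, 139.3, 144.7]
ee_rot: [0.963, 0.147, 0.222, -0.033]
wrist_force: [0.0, -0.1, -1.6]
gripper_width: 64.3
finger_force: 28.9
[480.762 139.252 144.711] unit [-167.198   -5.477  144.711] [ 0.12 -0.6   2.31  0.09  0.99  1.35] 
 [[ 0.858  0.299  0.418]
 [ 0.269 -0.954  0.129]
 [ 0.437  0.002 -0.899]] yaw 0.29922000022279055 tilt 64.08840962007717
```

```bash
python3 - <<'E'
from h import *
np.set_printoptions(precision=3,suppress=True)
# tray mask by grey colour, top view & side view of first pictures -> min area quad
for n,roi in(("top",(225,400,295,480)),("side",(155,290,300,470))):
    im=cv2.imread(f"pics/{n}0.png");y0,y1,x0,x1=roi
    print(n,im[(300,350) if n=="top" else (235,360)])
L=np.array([[150,171,14],[150,-171,14],[-150,-171,14],[-150,171,14.]])
T=np.array([(362,238),(465,292),(414,388),(309,326)]);S=np.array([(316,216),(400,167),(454,213),(376,276)])
for nm,ob in(("both",dict(top=T,side=S)),("top",dict(top=T)),("side",dict(side=S))):
    s=fit(L,ob,[550,-345,0],fixz=0);print(nm,s.x,s.cost,s.fun)
for n,c,z in(("top",(400,283),20),("top",(416,345),36),("top",(437,300),26)): print(plane(n,c,z))
E
```

```text
top [135 142 142]
side [125 130 131]
both [ 556.736 -352.015 -359.854   -0.069] 136.00687083611297 [-1.573 -4.272  4.26   2.659  4.859  5.079 -2.246  0.96  -2.725 -2.203
 -7.561 -5.648  2.174  6.864 -0.74   4.121]
top [ 558.38  -347.192    0.02    -0.068] 43.36963183588576 [-2.898 -5.508  2.857  1.323  3.456  3.645 -3.567 -0.364]
side [ 555.352 -360.146    0.019   -0.07 ] 73.74275462635751 [-0.548 -3.443 -5.527 -6.67   4.187  5.756  1.416  2.762]
[ 638.613 -348.184   20.   ]
[ 503.567 -451.42    36.   ]
[ 639.451 -456.62    26.   ]
```

The cast is out. The tray fits at about (557,-350) with yaw -0.07, so I aim for world (511,-286), i.e. tray (-50,60). I back off a little, then swing round in an arc.

```bash
python3 -m creep '{"slide":[[-0.27,0,-0.13],[0,0.4,0],[0,0.76,0],[0,0.76,0],[0,0.76,0],[0,0.76,0],[0,0.76,0],[0,0.76,0],[0,0.76,0],[0,0.76,0],[0,0.76,0],[0,0.4,0],[0,0,0]],"twist":[[0,0,0],[-1,0,2],[-2,0,4.1],[-2,0,4.1],[-2,0,4.1],[-2,0,4.1],[-2,0,4.1],[-2,0,4.1],[-2,0,4.1],[-2,0,4.1],[-2,0,4.1],[-1,0,2],[0,0,0]],"jaw":[0.5,0.5,0.5,0.5,0.5,0.5,0.5,0.5,0.5,0.5,0.5,0.5,0.5]}'; python3 st.py
```

```text
time: 19.45
position: [445.2, -237.5, 145.5]
ee_rot: [0.945, -0.238, 0.218, 0.056]
wrist_force: [-0.2, 1.1, -2.0]
gripper_width: 64.7
finger_force: 28.9
[ 445.189 -237.515  145.538] unit [-277.276 -367.557  145.538] [-0.64 -0.58  2.3   0.07  0.98  1.4 ] 
 [[ 0.792 -0.474  0.385]
 [-0.424 -0.881 -0.21 ]
 [ 0.439  0.003 -0.899]] yaw -0.4986190135899638 tilt 63.96413313026014
```

```bash
python3 -m creep '{"slide":[[0.5,0.07,0.25],[0.6,0.08,0.28],[0.44,0.06,0.22],[0,0,0],[0,0,0],[-0.3,0,0.35],[-0.3,0,0.35],[0,0,0]],"twist":[[0,0,0],[0,0,0],[0,0,0],[0,7,0],[0,7,0],[0,0,0],[0,0,0],[0,0,0]],"jaw":[0.5,0.5,0.5,0.5,0.5,0.5,0.5,0.5]}'; python3 st.py
python3 - <<'E'
from h import *
o=readout.get_obs();M=R.from_quat(o["ee_rot"]).as_matrix();print("slide to target, z60:",M.T@(np.array([515,-288,60])-o["position"])/50)
for n in("top","side"):cv2.imwrite(f"pics/{n}7.png",camera(n)[:,:,::-1])
Tr=np.array([557,-350,0,-.07])
im=np.hstack([cv2.resize(cv2.imread(f"pics/{n}7.png")[a:a+200,b:b+200],(400,400)) for n,a,b in(("top",220,290),("side",120,290))])
for q in[(-130,-30),(30,-30),(30,150),(-130,150)]:
    P=pose(Tr,np.array([*q,2.]))
    for n,a,b,dx in(("top",220,290,0),("side",120,290,400)):
        u=(proj(n,P)[0]-[b,a])*2;cv2.circle(im,(int(u[0])+dx,int(u[1])),3,(0,0,255),1)
cv2.imwrite("pics/c8.png",im)
E
```

```text
time: 20.45
position: [514.5, -284.2, 96.9]
ee_rot: [0.912, -0.228, 0.33, 0.083]
wrist_force: [-0.1, 0.2, -1.6]
gripper_width: 64.6
finger_force: 28.9
[ 514.522 -284.171   96.926] unit [-218.654 -427.116   96.926] [-0.66 -0.4   2.37  0.23  0.5   1.24] 
 [[ 0.679 -0.471  0.564]
 [-0.361 -0.882 -0.302]
 [ 0.64   0.002 -0.769]] yaw -0.4918480387327432 tilt 50.228898618836794
slide to target, z60: [-0.43831355  0.06195284  0.59616016]
```

View pics/c8.png

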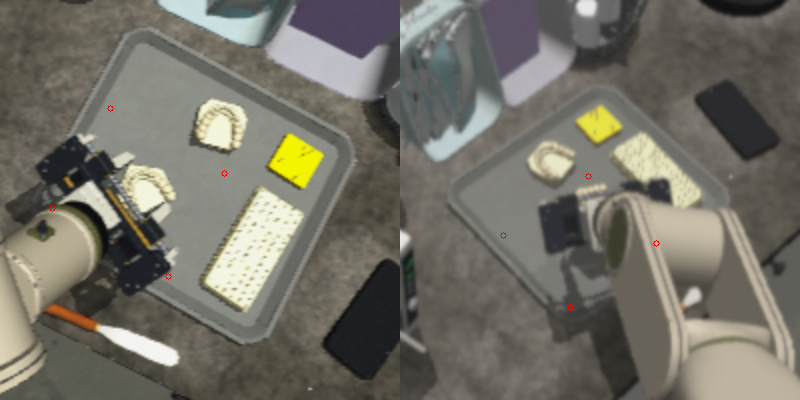

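The top crop shows the cast held over the empty near-left part of the tray, at about (145,190). The predicted free-area corners (red circles) lie inside the tray and away from the other parts. I lower it.

```bash
python3 -m creep '{"slide":[[-0.15,0.03,0.2],[-0.15,0.03,0.2],[-0.15,0,0.2],[-0.15,0,0.18],[-0.13,0,0.15],[-0.13,0,0.15],[-0.1,0,0.12],[0,0,0]],"twist":[[0,0,0],[0,0,0],[0,0,0],[0,0,0],[0,0,0],[0,0,0],[0,0,0],[0,0,0]],"jaw":[0.5,0.5,0.5,0.5,0.5,0.5,0.5,0.5]}'; python3 st.py
```

```text
time: 21.55
position: [515.4, -289.6, 22.5]
ee_rot: [0.912, -0.228, 0.331, 0.084]
wrist_force: [-0.2, -0.7, -2.1]
gripper_width: 64.5
finger_force: 28.9
[ 515.447 -289.567   22.53 ] unit [-218.824 -432.588   22.53 ] [-0.67 -0.2   2.38  0.41  0.29  1.04] 
 [[ 0.676 -0.472  0.566]
 [-0.36  -0.882 -0.305]
 [ 0.643  0.002 -0.766]] yaw -0.49413140905910985 tilt 50.01000587639838
```

Contact is expected at TCP z ≈ 11, so I go down in small steps and watch the force.

```bash
python3 -m creep '{"slide":[[-0.05,0,0.06],[-0.04,0,0.05],[-0.03,0,0.03],[0,0,0]],"twist":[[0,0,0],[0,0,0],[0,0,0],[0,0,0]],"jaw":[0.5,0.5,0.5,0.5]}'; python3 -m creep '{"slide":[[-0.013,0,0.015],[-0.013,0,0.015],[0,0,0]],"twist":[[0,0,0],[0,0,0],[0,0,0]],"jaw":[0.5,0.5,0.5]}'
```

```text
time: 22.05
position: [515.7, -289.9, 14.1]
ee_rot: [0.911, -0.228, 0.332, 0.085]
wrist_force: [-0.6, 1.0, -2.4]
gripper_width: 64.3
finger_force: 28.9
time: 22.42
position: [515.7, -289.9, 12.3]
ee_rot: [0.911, -0.228, 0.332, 0.085]
wrist_force: [-0.3, 0.0, -1.5]
gripper_width: 64.2
finger_force: 28.9
```

```bash
python3 -m creep '{"slide":[[-0.013,0,0.015],[0,0,0]],"twist":[[0,0,0],[0,0,0]],"jaw":[0.5,0.5]}'; python3 -m creep '{"slide":[[-0.013,0,0.015],[0,0,0]],"twist":[[0,0,0],[0,0,0]],"jaw":[0.5,0.5]}'
```

```text
time: 22.68
position: [515.9, -290.1, 11.6]
ee_rot: [0.911, -0.228, 0.332, 0.085]
wrist_force: [1.1, -0.9, -1.6]
gripper_width: 64.0
finger_force: 28.9
time: 22.92
position: [516.5, -290.5, 11.5]
ee_rot: [0.911, -0.228, 0.333, 0.085]
wrist_force: [-1.2, 2.8, 3.7]
gripper_width: 64.3
finger_force: 29.1
```

Touchdown: the vertical force rose to +3.7 N. I open the fingers and withdraw along the tool axis.

```bash
python3 -m creep '{"slide":[[0,0,0],[0,0,0],[0,0,0],[0,0,0],[0,0,0],[0,0,-0.2],[0,0,-0.4],[0,0,-0.5],[0.3,0,-0.5],[0.4,0,-0.5],[0.4,0,-0.5],[0,0,0]],"twist":[[0,0,0],[0,0,0],[0,0,0],[0,0,0],[0,0,0],[0,0,0],[0,0,0],[0,0,0],[0,0,0],[0,0,0],[0,0,0],[0,0,0]],"jaw":[0.75,0.8,0.9,1,1,1,1,1,1,1,1,1]}'; python3 st.py
python3 -m creep '{"slide":[[0,0.5,0],[0,0.9,0],[0,0.9,0],[0,0.9,0],[0,0.5,0],[0,0,0],[0,0,0]],"twist":[[0,0,0],[0,0,0],[0,0,0],[0,0,0],[0,0,0],[0,0,0],[0,0,0]],"jaw":[1,1,1,1,1,1,1]}'
python3 - <<'E'
from h import *
for n in("top","side"):cv2.imwrite(f"pics/{n}8.png",camera(n)[:,:,::-1])
b=cv2.imread("pics/side8.png")[130:280,300:450];a=cv2.imread("pics/top8.png")[150:400,50:480]
o=np.zeros((450,800,3),np.uint8);o[:291,:500]=cv2.resize(a,(500,291));o[:300,500:]=cv2.resize(b,(300,300))
cv2.imwrite("pics/c9.png",o)
E
```

```text
time: 24.42
position: [480.8, -271.4, 149.8]
ee_rot: [0.91, -0.228, 0.335, 0.086]
wrist_force: [0.4, -1.5, 0.2]
gripper_width: 92.8
finger_force: 0.0
[ 480.847 -271.383  149.8  ] unit [-249.098 -407.862  149.8  ] [-0.7  -0.66  2.44  0.21  0.68  1.25] 
 [[ 0.672 -0.472  0.571]
 [-0.357 -0.882 -0.309]
 [ 0.649  0.004 -0.761]] yaw -0.49633883619939495 tilt 49.53722520117668
time: 25.3
position: [391.9, -432.0, 144.3]
ee_rot: [0.912, -0.228, 0.331, 0.084]
wrist_force: [0.4, 0.1, -0.2]
gripper_width: 93.3
finger_force: 0.0
```

View pics/c9.png

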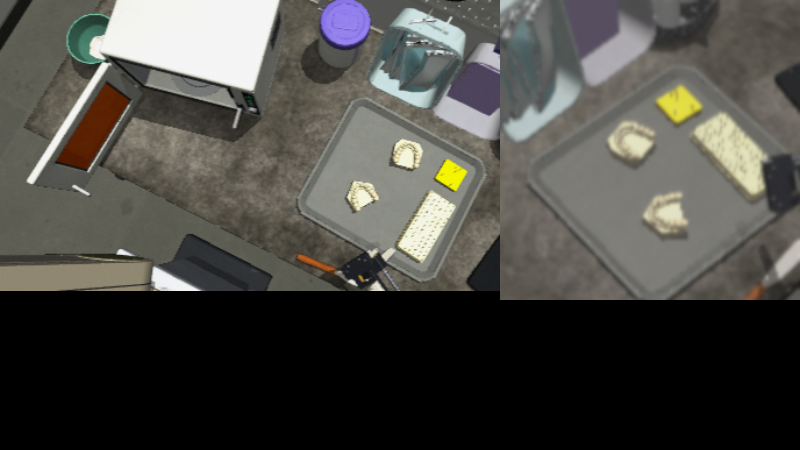

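The cast stands flat, teeth up, at about (362,196) in the left panel, well inside the tray's free part. The other parts look where they were, the door is wide open, and the gripper touches nothing. I hand in the job.

```bash
python3 - <<'E'
from workcell import ctrl
print(ctrl.close_job())
E
```

```text
the job is handed in; nothing more can be done
None
```

The job is handed in: the door stands wide open, the cast is teeth up on the free part of the tray, and the tray's other contents look undisturbed in the last pictures; no verdict was returned.

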